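# Uncap the bright spigot pin for checking

## Task

The bright steel spigot pin is next to be checked: lift the loose yellow cap off it and set the cap, open side down, into the round blue cap holder. Set it down rather than dropping it, and let go. Leave the bright pin standing where it is, and leave the red cap on its rusty pin alone.

Things in the scene. Friction and masses are not known exactly. Their poses are not given: they have to be found in the camera images.
- yellow_cap: Yellow plastic cap: cylinder 46 mm across, 55 mm tall, about 60 g, closed top with a small white disc; socket below 39 mm across, 40 mm deep. Sits loosely (3.5 mm play all round, no latch) over the bright pin, its rim 30 mm above the pin's underside. Grip it across the outside, on the upper 40 mm. Origin: centre of the open bottom rim; z up through the closed top.
- pin: Squat bright steel spigot pin, 0.75 kg, standing loose on a ribbed aluminium tray (tray top 10 mm above the work surface): round foot 80 mm across and 8 mm thick, collar 40 mm across up to 22 mm, then a shaft 32 mm across; 70 mm tall in all, 85 mm with the cap on. Origin: centre of its underside; z up.
- holder: Blue round cap holder with a darker blue floor, fixed to the tray: a shallow open dish 84 mm across outside, 76 mm inside, rim 12 mm above its underside, flat inner floor 3 mm above its underside. Origin: centre of its underside; z up.
- red_cap: Red cap, same shape and origin as the yellow one, on a rusty brown pin like the bright one: leave it alone. Bright pin, rusty pin and holder stand in any order from left to right, centres at least 165 mm apart. Beyond them along the tray's far side lie a silver and a brown coupler, a black mallet head and a bracket with a green lever, all under 80 mm tall.
Things that resemble listed ones, but are neither listed nor needed, are in the scene too. What is meant by the yellow_cap is not purple, and is the smaller of those in its own colour.

How it is judged:
By the outcome, as a careful person would: the job done as asked, in the order asked, and still so for the second after the job is handed in, with the robot touching nothing.
It also fails if it takes over 40 s, if anything falls off the work surface, if the arm or the gripper's body presses on something with over 40 N, if the wrist force passes 120 N, or if a joint passes its speed limit or range.

## Robot

A 6-joint arm with a two-finger parallel gripper is mounted at the origin on the work surface. World frame = base frame: x ahead of the robot, y to its left, z up, the work surface at z = 0. Lengths are in m, angles in rad, forces in N, time in s.
With the tool pointing down it reaches from about 0.25 to 0.725 m from the base axis. Payload 4 kg.
Tool frame: the origin (TCP) lies at the very end of the fingers, on their centre line; the grasp point (between the pads) lies 19 mm behind it; z points along the fingers, y is the direction in which the jaws open and shut (so a half turn about z gives the same grasp; the last joint's range is limited). The gripper opens to 85 mm and grips with 20 to 120 N. Pads are 22 mm wide; open, the fingers measure 114 mm over their backs; the gripper's body (76 mm by 85 mm) begins 54 mm behind the grasp point. The pads swing forward as they close: fully open they stand 13 mm farther back than shut.
Start: joints at [1.115, 0.241, 0.005, 1.335, 0, 1.571], TCP at [0.22, 0.449, 0.203] pointing down, gripper open.
Joint ranges: [-2.72, 2.72], [-1.05, 1.87], [-1.09, 1.28], [-1.99, 2.15], [-1.42, 1.44], [-3.14, 3.14]. Speed limits (rad/s): [2.79, 2.79, 3.14, 3.14, 3.14, 3.14].

## Interface

Orientations are given as a unit quaternion [w, x, y, z].
In Python, from station import robot gives the robot as it stands. The module is installed in compiled form; this text tells all that it offers. Calls block until the motion is done:
- robot.move_to(position, orientation): joint-space move of the TCP to a pose.
- robot.move_straight(position, attitude=None, rate=0.15): straight line of the TCP; attitude=None keeps the orientation; rate is the mean speed in m/s.
- robot.move_j(angles): joint-space move.
- robot.set_gripper(opening, squeeze=None): opening from 0.0 (shut) to 1.0 (fully open); squeeze is the grip in N (None keeps the last); returns when the fingers have stopped.
- robot.pause(seconds).
- robot.ik(position, orientation): joint angles nearest the present ones, or None.
- robot.sense(): the state.
- robot.snapshot(name): name is "side" or "top" or "wrist"; returns the picture (384x512x3 uint8, red, green, blue); there is no depth.
- robot.camera_info(name): a dict with "camera_matrix" (3x3 intrinsics, pixels), "world_from_camera" (4x4, takes a point from camera to world coordinates); the wrist camera has in their place "mount" (4x4, takes a point from camera to tool coordinates, whose origin is the TCP and whose axes are the flange's). Camera axes: x right, y down, z forward; pixel columns grow to the right and rows downward; lengths in m; the calibration is good to about 2 mm. The wrist camera is an equidistant fisheye: a pixel r from the principal point sees the ray r / f radians off the axis. A picture is of the moment at which its call begins: read the wrist's pose just before it. camera_info takes no time and is no camera call.
A pose or a line that the arm cannot do raises robot.IKError and nothing moves.
- robot.job_done(): hands the job in, once; it reports no verdict.
Trained networks look in the newest picture that a camera, given by its name, has taken for a name from the list of things; names that differ only in an ending like _2 or _b are one class to them, and where a whole thing is asked for, a point or a joint stands for the part that bears it (a point fixed in the world has none). Each returns a list of dicts, best first, with "confidence" (0 to 1); they miss things now and then, are a little off and sometimes report something else, mostly with a low value. They report only what shows in the picture. A call takes as long as a camera call. They do not tell look-alikes from the thing itself.
- robot.find_in(camera, label): "box" ([left, top, right, bottom] in pixels, round what is visible of it).
- robot.tip_of(camera, label): "uv" ([column, row] in pixels: a listed point, or the origin of a listed thing).
The state is a dict: "t": time; "joints": joint angles; "qvel": joint speeds; "joint_torque": joint torques, N m; "tool_pos": TCP position; "orientation": TCP orientation; "ft_force": force on the tool from outside, world axes, zero at the start; "torque": the same for the moment, N m; "opening": opening from 0.0 (shut) to 1.0 (fully open).
Only numpy, scipy, OpenCV 4.12 (cv2) and the standard library are available. Lean on these libraries where they do the work, as an engineer would, in place of code of your own. Each camera call takes 0.05 s, during which the arm holds its last target.

## Working session

There is one attempt and no reset: what is moved stays moved. The work goes in short steps, each a Python script; the robot and the scene stay as the last script left them, time stands still between calls to the robot, and variables do not carry over. Pictures are saved under pics/ and viewed, and the job is handed in when it is done.

```bash
mkdir -p pics
python3 - <<'E'
from station import robot
import cv2,numpy as np
for n in ("top","side","wrist"):
    im=robot.snapshot(n); cv2.imwrite(f"pics/{n}0.png",im[:,:,::-1])
    c=robot.camera_info(n); print(n,{k:np.round(np.array(v),4).tolist() for k,v in c.items() if not isinstance(v,str)})
    for l in ("yellow_cap","holder","pin","red_cap"):
        print(l,[(np.round(d["box"]).tolist(),round(d["confidence"],2)) for d in robot.find_in(n,l)],[(np.round(d["uv"],1).tolist(),round(d["confidence"],2)) for d in robot.tip_of(n,l)])
print(robot.sense())
E
```

```text
top {'camera_matrix': [[396.8951, 0.0, 254.744], [0.0, 396.8951, 192.1075], [0.0, 0.0, 1.0]], 'world_from_camera': [[-0.0065, -0.9789, 0.2041, 0.2064], [-1.0, 0.0062, -0.0019, -0.1832], [0.0006, -0.2041, -0.9789, 1.245], [0.0, 0.0, 0.0, 1.0]]}
yellow_cap [([371.0, 132.0, 404.0, 156.0], 0.92), ([298.0, 244.0, 322.0, 266.0], 0.75), ([275.0, 149.0, 291.0, 169.0], 0.53)] [([381.7, 150.5], 0.59), ([281.3, 159.7], 0.52)]
holder [([111.0, 163.0, 134.0, 190.0], 0.8)] [([122.2, 178.7], 0.8)]
pin [([268.0, 152.0, 290.0, 177.0], 0.81)] [([278.0, 161.6], 0.77)]
red_cap [([182.0, 155.0, 199.0, 174.0], 0.5)] [([190.5, 165.1], 0.76)]
side {'camera_matrix': [[464.8877, 0.0, 251.3655], [0.0, 464.8877, 196.2237], [0.0, 0.0, 1.0]], 'world_from_camera': [[0.7408, -0.3477, 0.5747, -0.3934], [-0.6717, -0.3886, 0.6307, -1.083], [0.0041, -0.8533, -0.5214, 0.8336], [0.0, 0.0, 0.0, 1.0]]}
yellow_cap [([237.0, 240.0, 265.0, 281.0], 0.83), ([391.0, 238.0, 418.0, 262.0], 0.8), ([295.0, 191.0, 306.0, 210.0], 0.59)] [([401.9, 262.5], 0.7), ([250.3, 270.8], 0.65), ([303.8, 206.7], 0.51)]
holder [([185.0, 157.0, 201
[... 439 characters left out ...]
der [] []
pin [] []
red_cap [] []
{'t': 1.35, 'joints': array([1.11496756e+00, 2.40620718e-01, 4.98647740e-03, 1.33523475e+00,
       1.70435761e-05, 1.57083547e+00]), 'qvel': array([-0.00199361,  0.00058984,  0.00123309,  0.00102357, -0.00214982,
       -0.00069075]), 'joint_torque': array([ 3.61330312e-04, -3.72212148e+01,  2.52688318e+01,  1.20925575e-03,
       -2.66107043e-05, -9.67785724e-06]), 'tool_pos': array([0.2200879 , 0.44892967, 0.20299093]), 'orientation': array([-1.65097283e-05,  2.25965401e-01,  9.74135327e-01, -3.34668217e-05]), 'ft_force': array([-0.25205101,  0.78742586, -0.48504449]), 'torque': array([-0.04480957,  0.02444783,  0.00699849]), 'opening': 0.999818245724165}
```

View pics/top0.png

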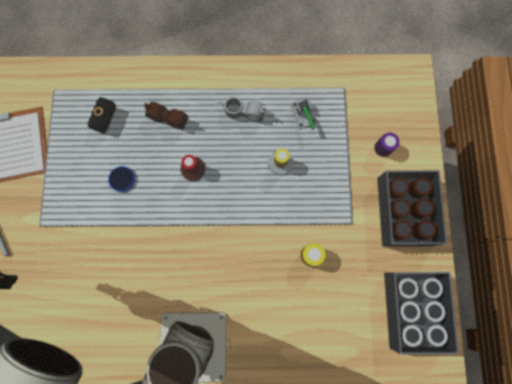

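View pics/side0.png

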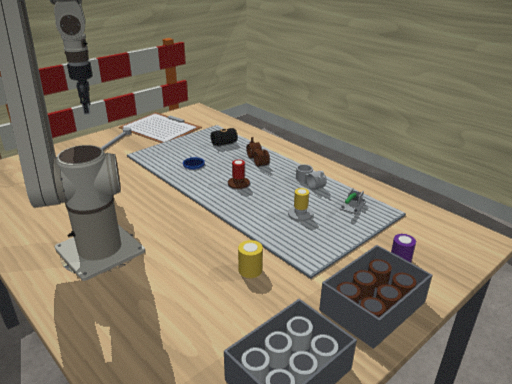

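Run:
```python
import cv2
t=cv2.imread("pics/top0.png");s=cv2.imread("pics/side0.png")
a=cv2.resize(t[125:275,95:415],(800,375),interpolation=3)
cv2.imwrite("pics/topcrop.png",a)
b=cv2.resize(s[140:300,175:435],(800,492),interpolation=3)
cv2.imwrite("pics/sidecrop.png",b)
```

```text
(no output)
```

View pics/topcrop.png

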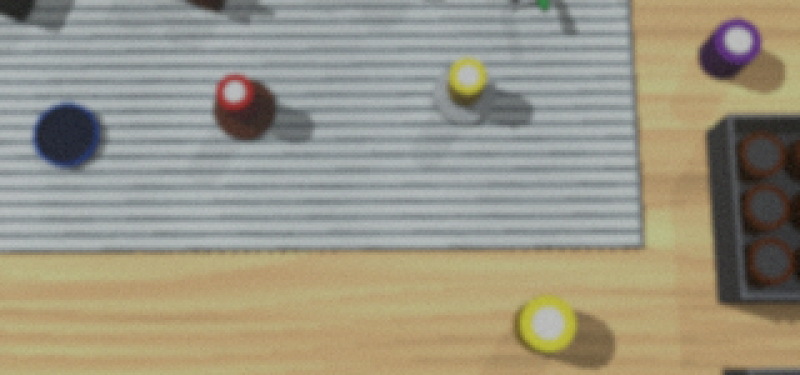

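View pics/sidecrop.png

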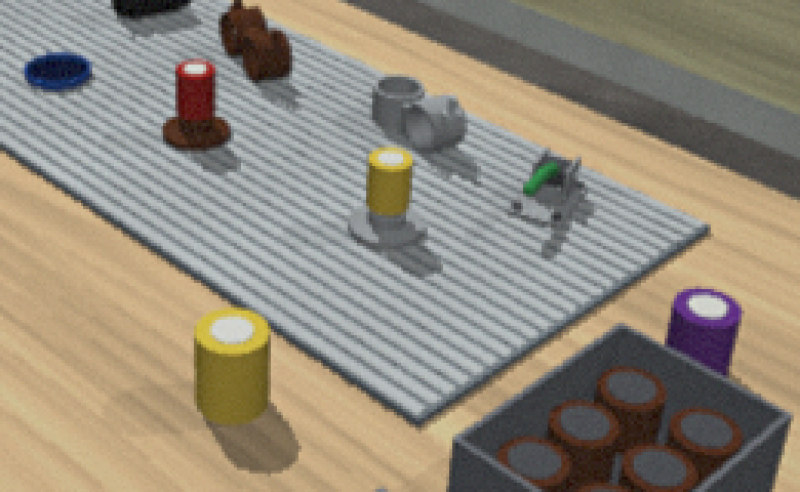

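Candidates in the top view: a small yellow cap on the bright pin at (282,157), a larger yellow one on the bare table at (314,255), and a purple one at (388,144). The one at (282,157) fits, because it is the smaller of the yellow two and sits on the bright pin; the crops confirm it. The red cap is at (190,160) on the rusty pin and the holder at (122,179). Next I'll locate the cap and the holder.

```bash
cat > h.py <<'E'
import numpy as np,cv2
def ray(c,uv,z):
    K=np.array(c["camera_matrix"]);T=np.array(c["world_from_camera"])
    d=T[:3,:3]@np.linalg.solve(K,[uv[0],uv[1],1.]);o=T[:3,3]
    return o+d*(z-o[2])/d[2]
def proj(c,p):
    K=np.array(c["camera_matrix"]);T=np.array(c["world_from_camera"])
    q=K@(T[:3,:3].T@(np.array(p)-T[:3,3]));return q[:2]/q[2]
def blob(im,lo,hi,win):
    l,t,r,b=win
    h=cv2.cvtColor(im[t:b,l:r],cv2.COLOR_RGB2HSV)
    m=cv2.inRange(h,lo,hi)
    n,L,st,ce=cv2.connectedComponentsWithStats(m)
    k=1+np.argmax(st[1:,4]);pts=cv2.findNonZero((L==k).astype(np.uint8))
    hull=cv2.convexHull(pts)
    return hull.reshape(-1,2)+[l,t],st[k],ce[k]+[l,t]
E
python3 - <<'E'
from station import robot
from h import *
it=cv2.imread("pics/top0.png")[:,:,::-1].copy();isd=cv2.imread("pics/side0.png")[:,:,::-1].copy()
ct=robot.camera_info("top");cs=robot.camera_info("side")
def silh(c,p,r,h,z0):
    a=np.linspace(0,2*np.pi,60)
    P=[proj(c,[p[0]+r*np.cos(t),p[1]+r*np.sin(t),z]) for t in a for z in (z0,z0+h)]
    return np.array(P)
def fit(c,hull,r,h,z0,p0):
    from scipy.optimize import minimize
    tgt=np.r_[hull.min(0),hull.max(0)].astype(float)
    def f(p):
        s=silh(c,p,r,h,z0);return np.r_[s.min(0),s.max(0)]-tgt
    from scipy.optimize import least_squares
    s=least_squares(lambda p:f(p)*1,p0,x_scale=.01,diff_step=1e-3);return s.x,s.fun
for nm,c,im,w,wh in (("top",ct,it,(265,140,300,180),(105,160,140,195)),("side",cs,isd,(285,180,320,225),(178,150,210,178))):
    hu,st,ce=blob(im,(22,80,80),(38,255,255),w)
    print(nm,"cap",st,ce.round(1),ray(c,ce,.095).round(4),*fit(c,hu+0.,.023,.055,.04,[.4,-.2]))
    hu,st,ce=blob(im,(100,80,20),(130,255,255),wh)
    print(nm,"hold",st,ce.round(1),ray(c,ce,.022).round(4),*fit(c,hu+0.,.042,.012,.01,[.3,.2]))
E
```

```text
top cap [  9   8  16  18 157] [281.3 157.1] [ 0.5535 -0.2663  0.095 ] [ 0.56312336 -0.26824395] [-0.548748   -1.23597232  0.52524391  1.2636307 ]
top hold [  3   6  27  26 361] [121.7 178.7] [0.5076 0.2359 0.022 ] [0.50976456 0.23993108] [-0.82679014 -0.76841261  0.83527624  0.74243529]
side cap [  9   8  15  22 256] [300.9 199.4] [ 0.5198 -0.3027  0.095 ] [ 0.55818566 -0.26974281] [-0.88825201 -0.86076528  0.86946727  0.74317934]
side hold [  5   7  22  13 217] [193.3 162.7] [0.5011 0.2261 0.022 ] [0.50757499 0.23428275] [-0.65766237 -0.511067    0.66375411  0.41162939]
```

Run:
```python
from station import robot
from h import *
for p in ([.56,-.269,.2],[.56,-.269,.058],[.508,.237,.03],[.508,.237,.2]):
  for q in ([0,1,0,0],[0,0,1,0]):
    j=robot.ik(p,q);print(p,q,None if j is None else np.round(j,2))
robot.move_to([.56,-.269,.2],[0,1,0,0])
s=robot.sense();im=robot.snapshot("wrist");cv2.imwrite("pics/w1.png",im[:,:,::-1])
np.savez("w1.npz",p=s["tool_pos"],q=s["orientation"]);print(s["t"],s["tool_pos"],s["orientation"],s["joints"],s["ft_force"])
```

```text
[0.56, -0.269, 0.2] [0, 1, 0, 0] [-0.45  0.49  0.36  1.44  0.    2.69]
[0.56, -0.269, 0.2] [0, 0, 1, 0] [-0.45  0.49  0.36  1.44  0.   -0.45]
[0.56, -0.269, 0.058] [0, 1, 0, 0] [-0.45  0.57  0.11  1.12  0.    2.69]
[0.56, -0.269, 0.058] [0, 0, 1, 0] [-0.45  0.57  0.11  1.12  0.   -0.45]
[0.508, 0.237, 0.03] [0, 1, 0, 0] [ 0.44  0.49 -0.11  0.98  0.   -2.71]
[0.508, 0.237, 0.03] [0, 0, 1, 0] [ 0.44  0.49 -0.11  0.98  0.    0.44]
[0.508, 0.237, 0.2] [0, 1, 0, 0] [ 0.44  0.36  0.17  1.37  0.   -2.71]
[0.508, 0.237, 0.2] [0, 0, 1, 0] [0.44 0.36 0.17 1.37 0.   0.44]
4.15 [ 0.56039099 -0.26796399  0.20010437] [-8.83074605e-05  9.99999627e-01  8.55999527e-04  6.68746664e-05] [-4.46150209e-01  4.89635351e-01  3.59818427e-01  1.44093514e+00
  2.17077203e-04  2.69373045e+00] [-0.12642484  0.09674093 -0.05381989]
```

View pics/w1.png

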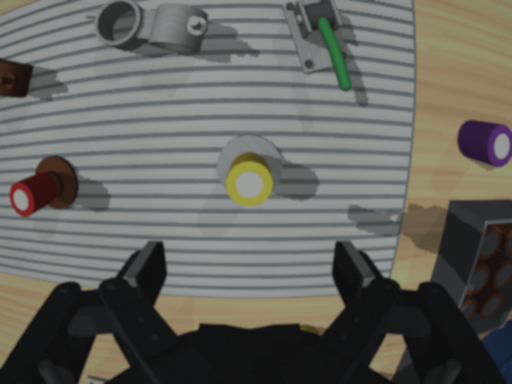

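The wrist view shows the yellow cap disc at about (249,184) on the bright pin. I'll fix its position here, then turn the tool half round and look from the opposite side so that calibration bias cancels.

```bash
cat >> h.py <<'E'
from scipy.spatial.transform import Rotation as R
def wray(c,uv,p,q,z):
    K=np.array(c["camera_matrix"]);M=np.array(c["mount"])
    d=np.array(uv,float)-K[:2,2];r=np.hypot(*d);th=r/K[0,0]
    v=np.r_[d/r*np.sin(th),np.cos(th)] if r>0 else np.array([0,0,1.])
    Rw=R.from_quat(np.r_[q[1:],q[0]]).as_matrix()
    o=Rw@M[:3,3]+p;d=Rw@M[:3,:3]@v
    return o+d*(z-o[2])/d[2]
def disc(im,win):
    "white disc centre inside yellow"
    l,t,r,b=win;h=cv2.cvtColor(im[t:b,l:r],cv2.COLOR_RGB2HSV)
    y=cv2.inRange(h,(22,110,60),(38,255,255))
    cs,hi=cv2.findContours(y,cv2.RETR_CCOMP,cv2.CHAIN_APPROX_NONE)
    best=max((k for k in range(len(cs)) if hi[0][k][3]>=0),key=lambda k:cv2.contourArea(cs[k]))
    e=cv2.fitEllipse(cs[best]);return np.array(e[0])+[l,t],e[1]
E
python3 - <<'E'
from station import robot
from h import *
c=robot.camera_info("wrist")
im=cv2.imread("pics/w1.png")[:,:,::-1].copy();d=np.load("w1.npz")
uv,ax=disc(im,(210,140,290,215));print(uv,ax,wray(c,uv,d["p"],d["q"],.095))
robot.move_to([.560,-.269,.2],[0,0,1,0]);robot.pause(.2)
s=robot.sense();im=robot.snapshot("wrist");cv2.imwrite("pics/w2.png",im[:,:,::-1])
print(s["t"],s["tool_pos"],s["orientation"])
try:
  uv,ax=disc(im,(150,90,350,250));print(uv,ax,wray(c,uv,s["tool_pos"],s["orientation"],.095))
except Exception as e:print(e)
E
```

```text
[248.92285156 184.06592178] (28.53341293334961, 29.66290283203125) [ 0.55901175 -0.26732129  0.095     ]
7.05 [ 0.55999032 -0.26898592  0.19999463] [-6.01505645e-06  2.29105308e-05  1.00000000e+00  1.41761724e-05]
[250.1397934  181.19768524] (28.7290096282959, 29.803064346313477) [ 0.55849848 -0.26844199  0.095     ]
```

View pics/w2.png

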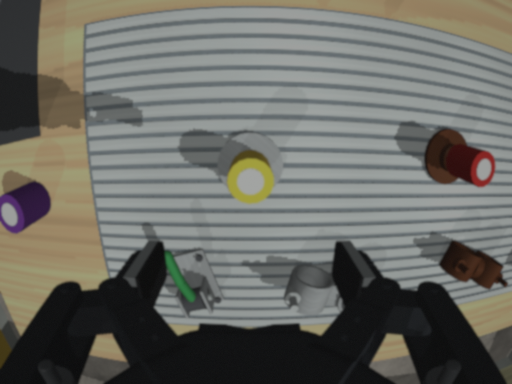

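Both views agree to about 1 mm: the cap axis is at (0.5588, -0.2679). Descending to grasp it.

Run:
```python
from station import robot
from h import *
robot.move_straight([.5588,-.2679,.058],rate=.12)
s=robot.sense();print(s["t"],s["tool_pos"],s["ft_force"])
robot.set_gripper(0.0,30)
s=robot.sense();print(s["t"],s["tool_pos"],s["ft_force"],s["torque"],s["opening"])
for n in("side",): cv2.imwrite("pics/s3.png",robot.snapshot(n)[:,:,::-1])
cv2.imwrite("pics/w3.png",robot.snapshot("wrist")[:,:,::-1])
a=cv2.resize(cv2.imread("pics/s3.png")[150:240,250:360],(660,540),interpolation=3);cv2.imwrite("pics/s3c.png",a)
```

```text
8.4333 [ 0.5594909  -0.26827064  0.05895759] [-0.30630926  0.06607003 -0.53296883]
8.9 [ 0.55917748 -0.2680157   0.05884176] [-1.08279422  0.42228238  4.95627457] [ 0.10826509  0.14109669 -0.00800287] 0.5224009353341971
```

View pics/s3c.png

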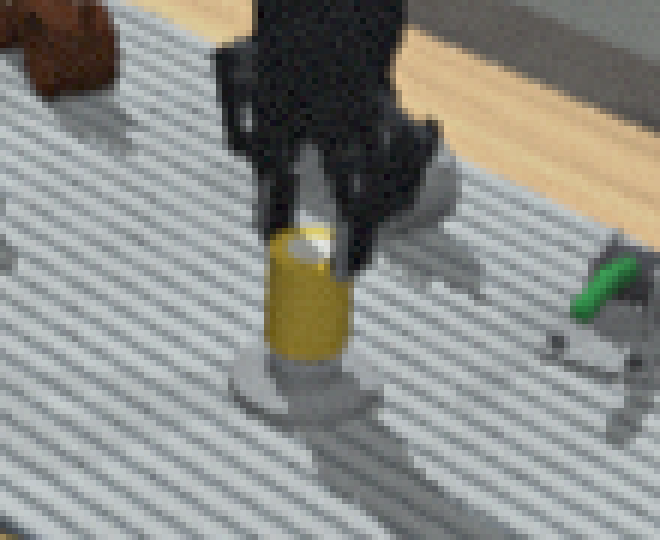

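View pics/w3.png

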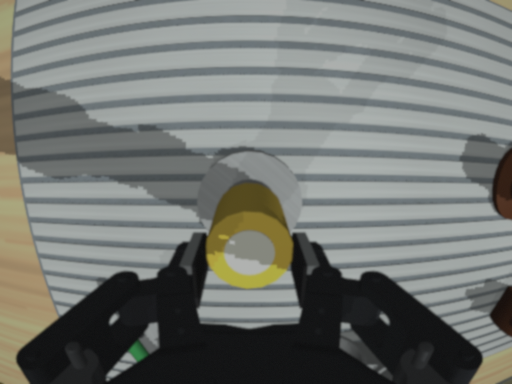

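The gripper closed at 0.52 opening (about 44 mm), with the pads on both sides of the cap's upper part. Lifting straight up.

Run:
```python
from station import robot
from h import *
robot.move_straight([.5592,-.2680,.13],rate=.06)
s=robot.sense();print(s["t"],s["tool_pos"],s["ft_force"],s["torque"],s["opening"])
robot.move_straight([.5592,-.2680,.2],rate=.15)
s=robot.sense();print(s["t"],s["tool_pos"],s["ft_force"],s["torque"],s["opening"])
for n in("side","wrist","top"): cv2.imwrite(f"pics/{n}4.png",robot.snapshot(n)[:,:,::-1])
a=cv2.resize(cv2.imread("pics/side4.png")[100:240,240:360],(600,600)[:2],interpolation=3);cv2.imwrite("pics/s4c.png",a)
```

```text
10.35 [ 0.55884962 -0.26784127  0.12940626] [-0.158759   -0.51472336 -0.23398601] [ 0.02350589  0.0336459  -0.05552997] 0.5144036505472647
10.9667 [ 0.55887136 -0.26785238  0.19919766] [-0.74839366  0.99384328  0.2246025 ] [-0.02442234  0.04302255 -0.01915729] 0.5189555627912951
```

View pics/s4c.png

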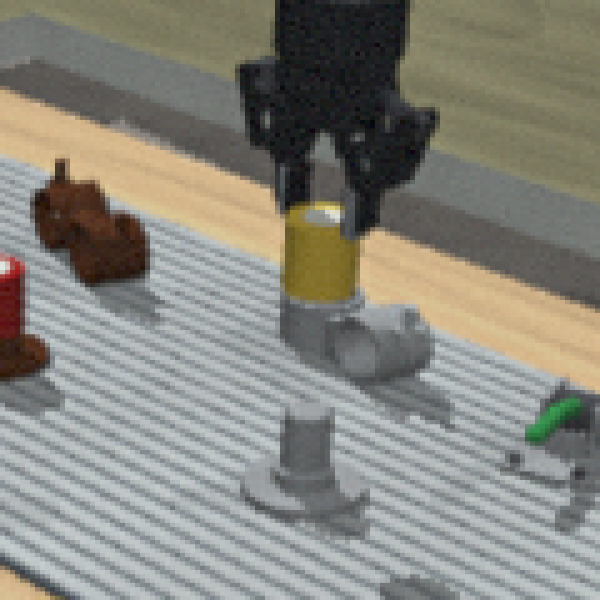

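View pics/wrist4.png

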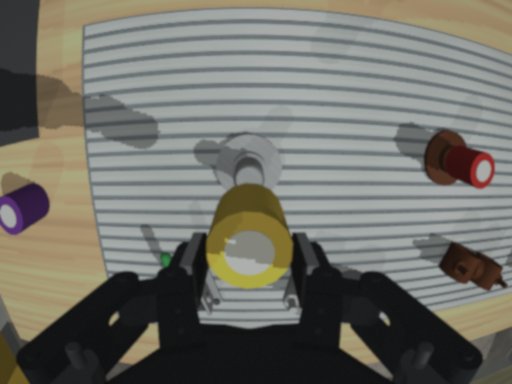

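The cap came off upright and the bright pin is still standing. I'll carry it over, stopping 60 mm beyond the holder so that the wrist camera can see the holder.

Run:
```python
from station import robot
from h import *
robot.move_to([.57,.237,.2],[0,0,1,0]);robot.pause(.2)
s=robot.sense();im=robot.snapshot("wrist");cv2.imwrite("pics/w5.png",im[:,:,::-1])
np.savez("w5.npz",p=s["tool_pos"],q=s["orientation"])
print(s["t"],s["tool_pos"],s["orientation"],s["opening"])
c=robot.camera_info("wrist")
h=cv2.cvtColor(im,cv2.COLOR_RGB2HSV);m=cv2.inRange(h,(100,90,20),(130,255,255));m[:, :150]=0;m[:,350:]=0;m[200:]=0
n,L,st,ce=cv2.connectedComponentsWithStats(m);k=1+np.argmax(st[1:,4]);print(st[k])
hull=cv2.convexHull(cv2.findNonZero((L==k).astype(np.uint8)))
# outer rim pts back-projected to rim plane, circle fit
P=np.array([wray(c,u,s["tool_pos"],s["orientation"],.022)[:2] for u in hull.reshape(-1,2)])
(cx,cy),r=cv2.minEnclosingCircle((P*1000).astype(np.float32));print("minenc",cx,cy,r)
from scipy.optimize import least_squares
f=least_squares(lambda v:np.hypot(P[:,0]-v[0],P[:,1]-v[1])-v[2],[.508,.237,.042],loss="soft_l1",f_scale=.002);print(f.x,np.abs(f.fun).max())
print([ (d["uv"],d["confidence"],wray(c,d["uv"],s["tool_pos"],s["orientation"],.01)) for d in robot.tip_of("wrist","holder")])
uv,ax=disc(im,(190,190,310,300));print("disc",uv,ax)
```

```text
13.15 [0.57041037 0.23593807 0.20001503] [ 1.43405547e-06  8.73766725e-04  9.99999618e-01 -3.09251800e-05] 0.5123724539629128
[ 216   80   71   69 3892]
minenc 507.6786193847656 239.14630126953125 41.81728744506836
[0.50788434 0.23913999 0.04128096] 0.0006544627754585391
[([253.7, 113.0], 0.72, array([0.50684361, 0.24247246, 0.01      ]))]
disc [248.92929459 252.27319336] (47.0631103515625, 52.69438171386719)
```

View pics/w5.png

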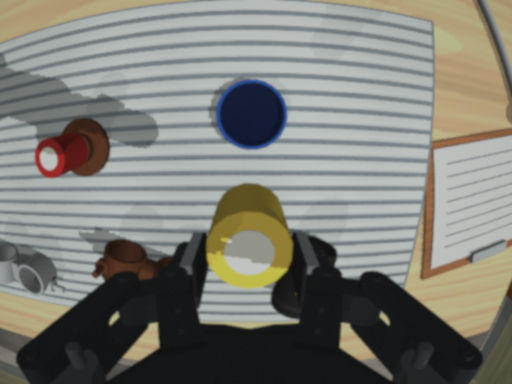

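Holder centre is (0.508, 0.239). I'll lower over it, then step down until there is light contact, expected near TCP z = 0.032.

Run:
```python
from station import robot
from h import *
x,y=.508,.239
robot.move_straight([x,y,.12],rate=.2)
robot.move_straight([x,y,.040],rate=.1);robot.pause(.3)
s=robot.sense();f0=s["ft_force"][2];print(s["t"],s["tool_pos"],s["ft_force"],s["opening"])
z=.038
while z>.027:
    robot.move_straight([x,y,z],rate=.02);robot.pause(.08)
    s=robot.sense();print(round(z,4),s["tool_pos"].round(4),s["ft_force"].round(2),s["t"])
    if s["ft_force"][2]-f0>2.5: break
    z-=.001
for n in("side","wrist"): cv2.imwrite(f"pics/{n}6.png",robot.snapshot(n)[:,:,::-1])
a=cv2.resize(cv2.imread("pics/side6.png")[100:200,140:260],(720,600),interpolation=3);cv2.imwrite("pics/s6c.png",a)
```

```text
15.1583 [0.50833813 0.23917596 0.04053246] [ 1.02427769  0.4424357  -1.34128927] 0.5200750989851834
0.038 [0.5079 0.239  0.0379] [-0.37  1.38 -0.84] 15.4917
0.037 [0.508  0.239  0.0369] [ 0.14  0.18 -0.2 ] 15.825
0.036 [0.508 0.239 0.036] [-0.34  0.71 -0.28] 16.1583
0.035 [0.508 0.239 0.035] [ 0.02  0.66 -1.1 ] 16.4917
0.034 [0.5079 0.239  0.034 ] [ 0.11 -0.69 -0.45] 16.825
0.033 [0.508 0.239 0.033] [ 0.45 -0.57 -0.03] 17.1583
0.032 [0.508 0.239 0.032] [ 0.51  0.53 -0.11] 17.4917
0.031 [0.5081 0.239  0.0318] [-2.43 -0.8   5.05] 17.825
```

View pics/s6c.png

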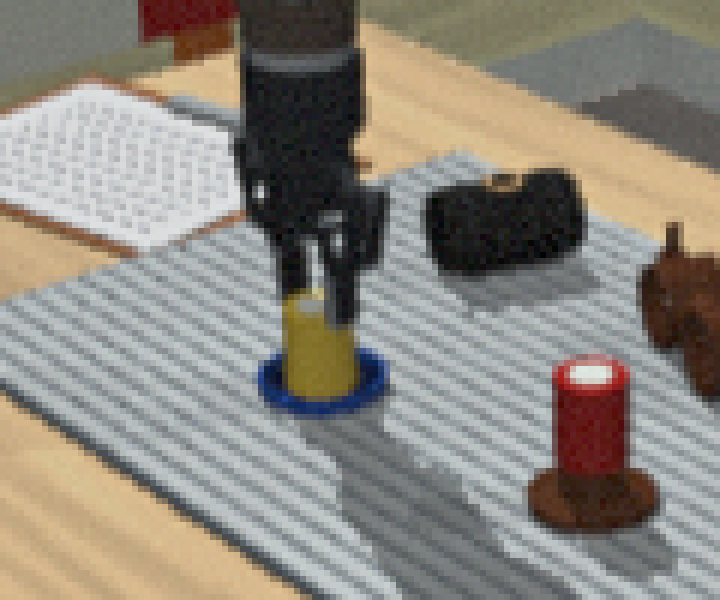

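View pics/wrist6.png

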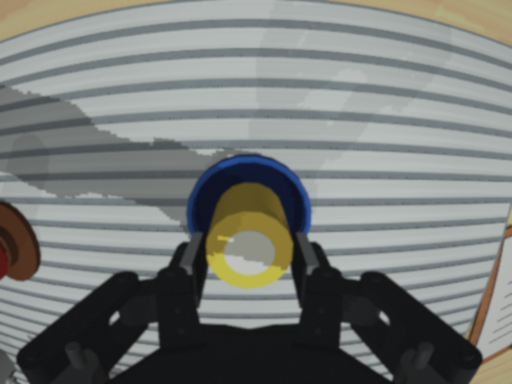

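Contact at 5 N, at the expected height, with the cap inside the dish. Releasing and backing off.

Run:
```python
from station import robot
from h import *
robot.set_gripper(0.7);robot.pause(.2);s=robot.sense();print(s["t"],s["ft_force"],s["opening"])
robot.set_gripper(1.0)
robot.move_straight([.508,.239,.2],rate=.1)
robot.pause(.3)
s=robot.sense();print(s["t"],s["tool_pos"],s["ft_force"],s["opening"])
im={}
for n in("side","wrist","top"): im[n]=robot.snapshot(n);cv2.imwrite(f"pics/{n}7.png",im[n][:,:,::-1])
c=robot.camera_info("wrist")
try:
    uv,ax=disc(im["wrist"],(190,120,310,260));print(uv,ax,wray(c,uv,s["tool_pos"],s["orientation"],.068))
except Exception as e:print(e)
a=cv2.resize(cv2.imread("pics/side7.png")[130:250,170:350],(780,520),interpolation=3);cv2.imwrite("pics/s7c.png",a)
```

```text
18.425 [ 0.14658795 -0.74867995  0.14152844] 0.6985544998342182
20.95 [0.50794159 0.23896473 0.199801  ] [ 0.28950342  0.95053409 -0.36753765] 0.996066778731584
[249.0198555  175.80448914] (26.793458938598633, 27.38387107849121) [0.50821233 0.23966625 0.068     ]
```

View pics/s7c.png

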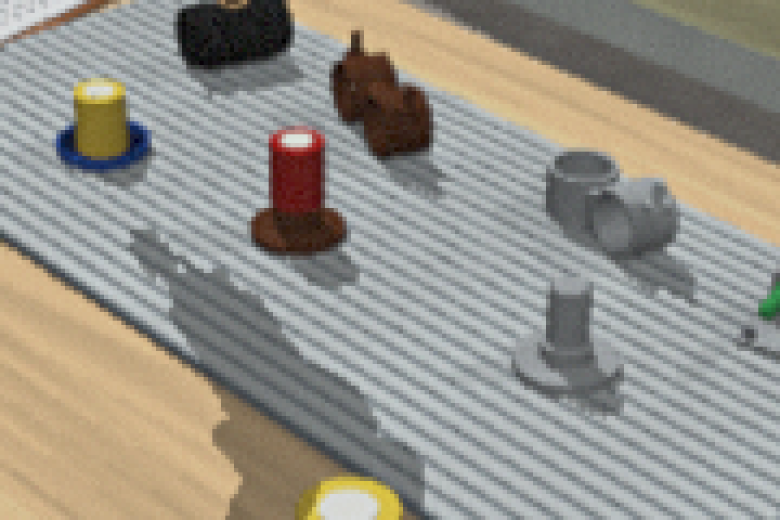

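View pics/wrist7.png

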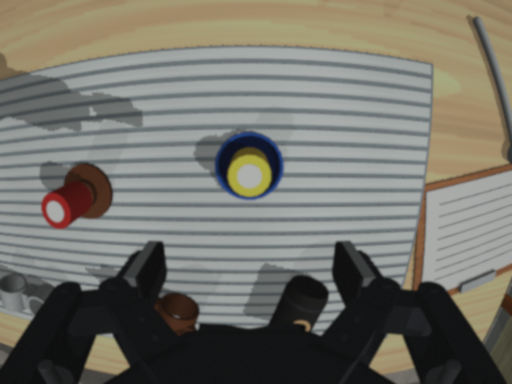

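The cap stands upright in the middle of the dish, the bright pin stands where it was, the red cap is untouched, and the gripper is clear.

```bash
python3 -c "
from station import robot
robot.job_done();print(robot.sense()['t'])"
```

```text
the job is handed in; nothing more can be done
the job is handed in; nothing more can be done
```

I lifted the small yellow cap off the bright pin and set it, open side down, in the blue holder. I lowered it until it touched at about 5 N, let go, backed the gripper off to TCP z = 0.20 m and handed the job in at about 21 s.

- **Cap:** in the last wrist picture it sits within 1 mm of the measured holder centre, and the side view shows it upright.
- **Pin and red cap:** the bright pin is standing and looks unmoved, and the red cap is still on its rusty pin. I judged both by eye and did not re-measure them.
- **Forces:** the highest wrist force I read was about 6 N, though I only read it between moves.
- **Disagreements:** the side camera put the holder about 5 mm off the wrist fix, and the network's holder point was about 3 mm off. I used the wrist fix, and the placed cap agreed with it. No check failed.

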